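# Nest the buffer beakers and lock the stack in its holder

## Task

Put the pH calibration beakers away in order of use: nest the red beaker in the blue one that stands in the white holder, then the yellow one in the red, each pushed fully down until its shoulder rests on the rim below, and set in gently rather than dropped. Then slide the holder's orange jaw fully home towards the pocket so that the upright stack is locked in, and let go. Leave the flask, wash bottle and jar where they stand and do not bump the pH meter.

Things in the scene. Friction and masses are not known exactly. Their poses are not given: they have to be found in the camera images.
- blue: Blue nesting beaker, 85 mm tall, about 60 g, open top. Cone, outside 41 mm at the foot to 56 mm at 50 mm height; there a shoulder to a straight collar, 65 mm outside, up to the rim (mouth 60 mm). Nested, its shoulder rests on the rim below, 35 mm above the lower beaker. Origin: centre of the foot's underside, z up. Starts in the holder's pocket, up to 10 mm off centre.
- red: Red nesting beaker, 85 mm tall, about 60 g, open top. Cone, outside 41 mm at the foot to 56 mm at 50 mm height; there a shoulder to a straight collar, 65 mm outside, up to the rim (mouth 60 mm). Nested, its shoulder rests on the rim below, 35 mm above the lower beaker. Origin: centre of the foot's underside, z up. Starts upright on the bench.
- yellow: Yellow nesting beaker, 85 mm tall, about 60 g, open top. Cone, outside 41 mm at the foot to 56 mm at 50 mm height; there a shoulder to a straight collar, 65 mm outside, up to the rim (mouth 60 mm). Nested, its shoulder rests on the rim below, 35 mm above the lower beaker. Origin: centre of the foot's underside, z up. Starts upright on the bench.
- holder: White beaker holder fixed to the bench, left or right, turned up to 0.3 rad: plate 280 mm (its x) by 100 mm (its y), 10 mm thick, origin at the centre of its underside. At its +x end a three-sided pocket, walls 18 mm high above the plate, open towards -x; the orange jaw slides on the plate along the holder's x towards the pocket.
- pocket (a point): Centre of the holder's pocket, on the plate's upper face (10 mm above the bench), 80 mm from the holder's origin along its +x; axes as the holder's.
- jaw (a joint): Travel of the orange jaw along the holder's +x, in m: 0 = fully open, 0.060 = fully home against its stop, with its front face 25.5 mm from the pocket's centre. Slides with about 2 N of friction and stays where it is left.
- jaw_tab (a point): Centre of the top face of the jaw's upright orange tab: 14 mm wide across the holder (its y), 30 mm long along the slide (its x), top 59 mm above the bench, 36 mm above the jaw's low bar (36 mm wide). It lies 95 mm (open) to 35 mm (home) from the holder's origin along its -x; axes as the holder's.
- flask: Clear conical glass flask, base 72 mm across, 27 mm neck (32 mm lip), 110 mm tall, loose. Origin: centre of the underside.
- wash_bottle: White wash bottle, 60 mm across, shoulder at 95 mm, grey cap and spout up to 163 mm tall; the spout reaches 43 mm out along the bottle's +x. Loose. Origin: centre of the underside.
- jar: Amber glass jar with a white lid, 54 mm across, 85 mm tall, loose. Origin: centre of the underside.
- meter: White bench pH meter, fixed: housing 170 mm (x) by 140 mm (y), up to about 58 mm high, origin at the centre of its underside. A 10 mm steel post rises at its x = 65, y = 30 mm to 241 mm; an arm at about 200 mm height runs from the post towards -x for 105 mm, holding a black electrode. Stands across the bench from the holder.

How it is judged (in metres and radians):
On the way, in this order (a step that is already met when the one before it is completed fails the run):
1. the red beaker is nested fully in the blue one and released (z of red in the frame of blue between 0.031 and 0.039 m and horizontal distance between red and blue below 0.006 m and angle between the z axis of red and the z axis of blue, either way round below 0.08 rad and contact force between the fingers and red below 0.1 N), for 0.2 s.
2. the yellow beaker is nested fully in the red one, with red still in blue, and released (z of red in the frame of blue between 0.031 and 0.039 m and horizontal distance between red and blue below 0.006 m and angle between the z axis of red and the z axis of blue, either way round below 0.08 rad and z of yellow in the frame of red between 0.031 and 0.039 m and horizontal distance between yellow and red below 0.006 m and angle between the z axis of yellow and the z axis of red, either way round below 0.08 rad and contact force between the fingers and yellow below 0.1 N), for 0.2 s.
3. the jaw is slid home (value of joint jaw above 0.055 m), for 0.2 s.
At the end, for the whole second after the job is handed in: Red stands in blue and yellow in red, each 31 to 39 mm higher than the one below, within 6 mm of concentric and 0.08 rad of parallel; all three within 0.08 rad of upright and at rest; blue within 8 mm of the pocket's centre and on the plate; the jaw within 5 mm of fully home (z of red in the frame of blue between 0.031 and 0.039 m and horizontal distance between red and blue below 0.006 m and angle between the z axis of red and the z axis of blue, either way round below 0.08 rad and z of yellow in the frame of red between 0.031 and 0.039 m and horizontal distance between yellow and red below 0.006 m and angle between the z axis of yellow and the z axis of red, either way round below 0.08 rad and horizontal distance between blue and pocket below 0.008 m and z of blue in the frame of pocket below 0.004 m and angle between each of blue, red, yellow's own z axis and vertical below 0.08 rad and linear speed of each of blue, red, yellow below 0.02 m/s and value of joint jaw above 0.055 m); the robot touches nothing.
It fails at once if the flask, the wash bottle or the jar is shifted by more than 20 mm or tipped (distance of any of flask, wash_bottle, jar from where it was at the start of the episode above 0.02 m or angle between any of flask, wash_bottle, jar's own z axis and vertical above 0.35 rad).
It fails at once if the pH meter is bumped with more than 10 N (contact force between meter and anything else above 10 N).
It fails at once if the red beaker is dropped into the stack (moves faster than 0.7 m/s within 30 mm of the blue one's axis) (linear speed of red above 0.7 m/s and horizontal distance between red and blue below 0.03 m).
It fails at once if the yellow beaker is dropped into the stack (moves faster than 0.7 m/s within 30 mm of the red one's axis) (linear speed of yellow above 0.7 m/s and horizontal distance between yellow and red below 0.03 m).
It also fails if it takes over 64 s, if anything falls off the work surface, if the arm or the gripper's body presses on something with over 40 N, if the wrist force passes 120 N, or if a joint passes its speed limit or range.

## Robot

A 6-joint arm with a two-finger parallel gripper is mounted at the origin on the work surface. World frame = base frame: x ahead of the robot, y to its left, z up, the work surface at z = 0. Lengths are in mm, angles in rad, forces in N, time in s.
With the tool pointing down it reaches from about 275 to 750 mm from the base axis. Payload 10.2 kg.
Tool frame: the origin (TCP) lies between the finger pads; the fingertips stand 8 mm ahead of it and the grasp point (between the pads) lies 11 mm behind it; z points along the fingers, y is the line along which they close (so a half turn about z gives the same grasp; the last joint's range is limited). The gripper opens to 85 mm and grips with 20 to 120 N. Pads are 22 mm wide; open, the fingers measure 114 mm over their backs; the gripper's body (76 mm by 85 mm) begins 54 mm behind the grasp point. The pads swing forward as they close: fully open they stand 13 mm farther back than shut.
Start: joints at [-0.223, 0.313, 1.498, -0, 1.331, -0.223], TCP at [525.006, -0.014, 239.294] pointing down, gripper open.
Joint ranges: [-2.94, 2.94], [-0.97, 2.17], [0.19, 2.56], [-1.23, 4.37], [0.02, 3.11], [-2.88, 2.88]. Speed limits (rad/s): [2.39, 2.39, 3.01, 3.14, 3.14, 3.14].

## Interface

Orientations are given as a unit quaternion [w, x, y, z].
In Python, from rig import * gives the robot as it stands.
- The arm moves only by the shell command python3 -m handwheel 'ROWS' [FORCE]. ROWS is JSON, a list that holds one entry, the list of rows, each a list of 7 numbers: the shift along the world's x, y, z in mm, then the turn, a rotation vector about the world's x, y, z in degrees, then the opening, from -1 (shut) to 1 (fully open). A call has 1 to 8 rows; each row shifts and turns the commanded pose from where the row before left it; what a row does not reach is not made up. A row lasts 1/8 s, in which the tool goes at most 62.5 mm and 10.7 degrees, less where a joint would pass 70% of its speed; a pose out of reach is approached as far as the arm can. A call is refused whole if a number of a shift passes 62.5 or a number of a turn 10.7, either way. A call with a gripper value outside its range is refused whole. The fingers move at their own pace and stop on an object; FORCE is the grip in N (left out, the last holds). Time passes only in rows, so rows that do not move let the fingers close. It gives the time, the measured TCP pose, the force, the opening and the grip force at its end, in the units of the state.
- sense(): the state, without advancing time (a new reading comes with each control period).
- capture(name): name is "scene" or "side" or "wrist"; returns a dict with "image" (384x512x3 uint8, red, green, blue), "fx", "fy", "cx", "cy" (pixels), "rvec" (rotation vector, rad) and "tvec" (3), from world to camera coordinates, as OpenCV has them; the wrist camera has in their place "hand_eye" (4x4, takes a point from camera to tool coordinates, whose origin is the TCP and whose axes are the flange's). Camera axes: x right, y down, z forward; pixel columns grow to the right and rows downward; lengths in mm; the calibration is good to about 2 mm. A picture is of the moment at which its call begins: read the wrist's pose just before it. There is no depth.
- finish_job(): hands the job in; it is judged then, once.
The state is a dict: "time_s": time; "joints": joint angles; "dq": joint speeds; "tau": joint torques, N m; "eef_pos": TCP position; "ee_rot": TCP orientation; "force": force on the tool from outside, world axes, zero at the start; "wrist_torque": the same for the moment, N m; "grip_width": opening from 0.0 (shut) to 1.0 (fully open); "grip_force": force on a finger pad.
Only numpy, scipy, OpenCV 4.12 (cv2) and the standard library are available. Lean on these libraries where they do the work, as an engineer would, in place of code of your own. Each camera call takes 0.05 s, during which the arm holds its last target. There are 200 camera calls.

## Working session

There is one attempt and no reset: what is moved stays moved. The work goes in short steps, Python scripts to look and compute and a shell command to move; the robot and the scene stay as the last step left them, time stands still between calls to the robot, and variables do not carry over. Pictures are saved under pics/ and viewed, at most 12 in all, crops included, and the job is handed in when it is done.

```bash
mkdir -p pics; ls; cat > h.py <<'E'
from rig import *
import cv2, numpy as np
from scipy.spatial.transform import Rotation as R
def cam(c,s=None):
    if 'hand_eye' in c:
        H=np.array(c['hand_eye']); T=np.eye(4)
        q=s['ee_rot']; T[:3,:3]=R.from_quat([q[1],q[2],q[3],q[0]]).as_matrix(); T[:3,3]=s['eef_pos']
        M=T@H; return M[:3,:3],M[:3,3]
    Rm=R.from_rotvec(np.array(c['rvec']).ravel()).as_matrix()
    return Rm.T,-Rm.T@np.array(c['tvec']).ravel()
def ray(c,u,v,z,s=None):
    A,o=cam(c,s); d=A@np.array([(u-c['cx'])/c['fx'],(v-c['cy'])/c['fy'],1])
    return o+d*(z-o[2])/d[2]
def proj(c,p,s=None):
    A,o=cam(c,s); x=A.T@(np.array(p,float)-o); return c['fx']*x[0]/x[2]+c['cx'],c['fy']*x[1]/x[2]+c['cy']
def shot(n,f=None):
    s=sense(); c=capture(n)
    if f: cv2.imwrite('pics/'+f,c['image'][:,:,::-1])
    return c,s
E
python3 - <<'E'
from h import *
ims=[]
import pickle
D={}
for n in ['scene','side','wrist']:
    c,s=shot(n); D[n]=(c,s); A,o=cam(c,s); print(n,o.round(),A[:,2].round(2))
    cv2.imwrite(f'pics/{n}0.png',c['image'][:,:,::-1])
pickle.dump(D,open('D0.pkl','wb'))
print(sense())
E
```

```text
pics
scene [ 891. -307.  710.] [-0.5   0.35 -0.79]
side [ 177. -539.  718.] [ 0.4   0.58 -0.71]
wrist [525.  69. 373.] [-0.   -0.27 -0.96]
{'time_s': 0.15, 'joints': array([-2.23397753e-01,  3.13302966e-01,  1.49822297e+00,  4.60311533e-06,
        1.33098541e+00, -2.23373138e-01]), 'dq': array([-5.80105215e-04, -3.05223358e-03, -1.74123911e-03, -1.29685237e-04,
        3.05013613e-04,  2.52840128e-05]), 'tau': array([ 1.79854873e-03, -4.12368500e+01, -2.59796566e+01, -1.57318855e-04,
        3.17765021e-03, -3.62555340e-05]), 'eef_pos': array([5.24830851e+02, 2.85767983e-02, 2.38890910e+02]), 'ee_rot': array([-3.89883606e-04,  7.07115797e-01,  7.07097616e-01, -2.42890111e-04]), 'force': array([ 0.36865217, -0.16155601,  0.46743953]), 'wrist_torque': array([-0.0100312 , -0.02275595, -0.05019088]), 'grip_force': 0.0, 'grip_width': 1.0033136636880564}
```

View pics/scene0.png

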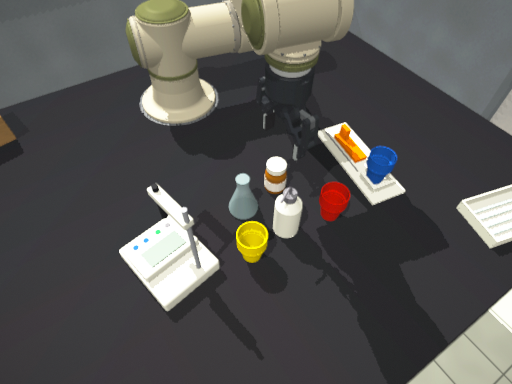

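View pics/side0.png

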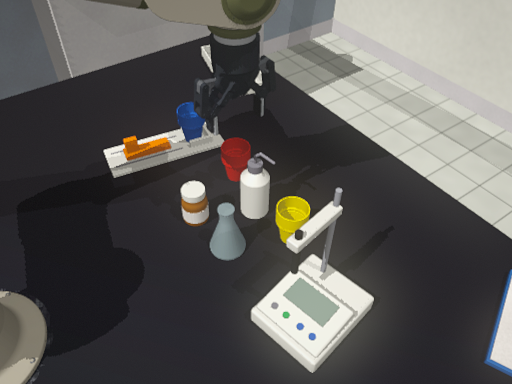

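Scene view: blue in the holder (380,165), orange jaw (348,143), red (333,203), yellow (252,243), wash bottle (288,213) between them, jar (276,177), flask (243,197), and meter at (170,255). The side view agrees: blue (191,122), red (236,160), yellow (292,220). Next I measure.

```bash
cat >> h.py <<'E'
from scipy.optimize import least_squares
HUE={'red':[(0,8),(172,180)],'yellow':[(23,35)],'blue':[(105,125)],'orange':[(9,20)]}
def mask(c,col,smin=150,vmin=50):
    h=cv2.cvtColor(c['image'],cv2.COLOR_RGB2HSV); m=0
    for a,b in HUE[col]: m=m|cv2.inRange(h,(a,smin,vmin),(b,255,255))
    n,l,st,_=cv2.connectedComponentsWithStats(m)
    i=1+np.argmax(st[1:,4]); return (l==i).astype(np.uint8)*255
def rim(c,col,z,s=None,r=32.5):
    m=mask(c,col); k=max(cv2.findContours(m,0,cv2.CHAIN_APPROX_NONE)[0],key=len)
    h=cv2.convexHull(k)[:,0]+0.0
    P=np.array([ray(c,u,v,z,s)[:2] for u,v in h]); o=cam(c,s)[1][:2]
    ctr=P.mean(0)
    for _ in range(4):
        d=(P-ctr)@((ctr-o)/np.linalg.norm(ctr-o)); Q=P[d>0]   # far side of the rim
        f=least_squares(lambda x:np.hypot(*(Q-x).T)-r,ctr,loss='soft_l1'); ctr=f.x
    return ctr,np.abs(f.fun).mean(),len(Q)
E
python3 - <<'E'
from h import *
import pickle
D=pickle.load(open('D0.pkl','rb'))
for n in ['scene','side']:
    c,s=D[n]
    for col,z in [('red',85),('yellow',85),('blue',95)]:
        p,e,k=rim(c,col,z); print(n,col,p.round(1),e.round(2),k)
    m=mask(c,'orange'); k=max(cv2.findContours(m,0,cv2.CHAIN_APPROX_NONE)[0],key=len)
    print('orange',cv2.boundingRect(k))
    g=cv2.cvtColor(c['image'],cv2.COLOR_RGB2HSV)
    w=cv2.inRange(g,(0,0,130),(180,60,255)); n_,l,st,ce=cv2.connectedComponentsWithStats(w)
    for i in range(1,n_):
        if st[i,4]>300: print(i,st[i],ce[i].round(),ray(c,*ce[i],10).round())
    x,y,ww,hh=(310,115,100,90) if n=='scene' else (95,95,135,85)
    cv2.imwrite(f'pics/{n}0z.png',cv2.resize(c['image'][y:y+hh,x:x+ww,::-1],None,fx=5.5,fy=5.5,interpolation=cv2.INTER_CUBIC))
E
```

```text
scene red [591.3 113.2] 0.25 10
scene yellow [ 578.8 -101.8] 0.31 9
scene blue [572.9 279. ] 0.13 9
orange (335, 126, 32, 37)
3 [ 127    0  122   77 4621] [188.  35.] [-317.  193.   10.]
4 [ 255    0   99   54 2867] [303.  16.] [-202.  655.   10.]
8 [269  41  52  23 663] [297.  52.] [ -2. 470.  10.]
13 [ 139   79   79   47 2608] [176. 101.] [ 17. -16.  10.]
14 [490  90  22  45 525] [504. 115.] [609. 798.  10.]
17 [ 318  122   88   83 2013] [361. 168.] [529. 275.  10.]
19 [266 156  21  20 336] [276. 165.] [401.  90.  10.]
20 [229 173  21  45 646] [240. 197.] [438. -45.  10.]
21 [ 264  174   39   64 1213] [285. 211.] [532.  23.  10.]
22 [ 119  184  100  127 5891] [169. 254.] [ 487. -257.   10.]
23 [ 456  184   56   64 2327] [490. 215.] [810. 433.  10.]
25 [ 408  289  104   95 4945] [477. 351.] [985. 137.  10.]
side red [595.3 112.1] 0.69 11
side yellow [ 584.1 -102.8] 0.18 11
side blue [575.5 276.7] 1.22 7
orange (123, 135, 48, 25)
1 [  47    0  186   78 7345] [133.  31.] [700. 905.  10.]
2 [  259     0   253   239 34146] [422.  89.] [1227.  101.   10.]
11 [ 103  122  121   56 2052] [163. 150.] [493. 277.  10.]
19 [ 240  168   30   51 1272] [254. 194.] [589.  30.  10.]
20 [180 180  25  23 456] [193. 191.] [481. 113.  10.]
21 [ 286  188   57   66 1104] [316. 224.] [ 643. -115.   10.]
22 [210 203  25  56 899] [223. 234.] [471. -27.  10.]
24 [ 251  251  123  122 7872] [312. 311.] [ 505. -263.   10.]
25 [ 490  277   22   93 1063] [504. 334.] [ 743. -482.   10.]
37 [  0 342  42  42 765] [ 20. 368.] [ 56. -77.  10.]
```

View pics/wrist0.png

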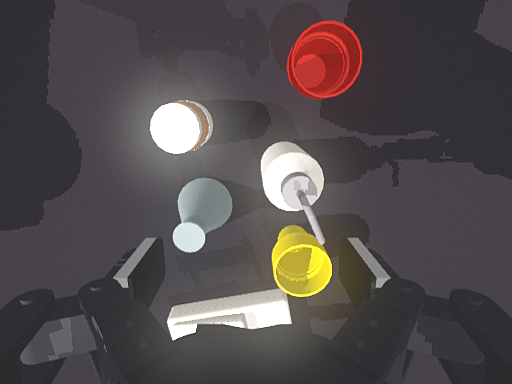

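View pics/scene0z.png

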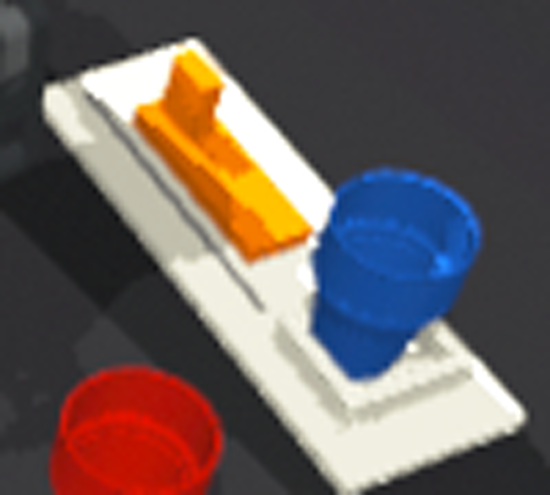

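The wrist view shows the red (325,60) and yellow (302,268) rims, the jar lid at (176,128) and the flask lip at (189,237). The bottle cap is at (298,190), with its spout reaching to (322,242), close to yellow. In the zoomed crop the plate corners are clear and the jaw is fully open, with the tab top near (200,77) in the crop.

```bash
cat >> h.py <<'E'
def tri(obs):
    A=np.zeros((3,3));b=np.zeros(3);L=[]
    for c,s,u,v in obs:
        Rm,o=cam(c,s); d=Rm@np.array([(u-c['cx'])/c['fx'],(v-c['cy'])/c['fy'],1]); d/=np.linalg.norm(d)
        P=np.eye(3)-np.outer(d,d); A+=P; b+=P@o; L.append((P,o))
    x=np.linalg.solve(A,b); return x, [round(float(np.linalg.norm(P@(x-o))),1) for P,o in L]
E
python3 - <<'E'
from h import *
import pickle
D=pickle.load(open('D0.pkl','rb'))
S,I,W=D['scene'],D['side'],D['wrist']
C=[ray(S[0],u,v,10)[:2] for u,v in [(318.2,132.3),(345.5,122.3),(405.5,191.4),(372.7,204.5)]]
for a in C: print(a.round(1))
C=np.array(C); print('sides',[np.hypot(*(C[i]-C[(i+1)%4])).round(1) for i in range(4)],'centre',C.mean(0).round(1),'yaws',[np.degrees(np.arctan2(*(b-a)[::-1])).round(1) for a,b in [(C[0],C[3]),(C[1],C[2]),(C[0],C[1]),(C[3],C[2])]])
print('tab',ray(S[0],346.4,129,59).round(1))
T=lambda *o:[x if isinstance(x,list) else x.round(1) for x in tri([(c[0],c[1],u,v) for c,u,v in o])]
print('cap',T((S,291,192),(I,255,162)))
print('spout tip',T((I,273,162),(W,323,242)), 'cap SW', T((I,256,162),(W,298,188)))
print('post',T((S,185,211),(I,338,191)))
print('armend',T((S,153,188),(I,295,240)))
print('jar',ray(W[0],176,128,85,W[1]).round(),ray(S[0],277,164,85).round(),ray(I[0],193,190,85).round())
print('flask',T((S,243,178),(I,226,208),(W,189,237)))
for col,z in [('red',85),('yellow',85)]: print(col,rim(W[0],col,z,W[1]))
E
```

```text
[362.5 266.9]
[372.8 362.9]
[649.5 314.9]
[633.6 215.7]
sides [np.float64(96.6), np.float64(280.8), np.float64(100.5), np.float64(275.9)] centre [504.6 290.1] yaws [np.float64(-10.7), np.float64(-9.8), np.float64(83.9), np.float64(80.9)]
tab [430.7 299.7  59. ]
cap [array([5.668e+02, 3.000e-01, 1.364e+02]), [1.9, 1.9]]
spout tip [array([583.5, -36.6, 152.7]), [0.1, 0.1]] cap SW [array([567.8,   2. , 131.3]), [3.6, 3.6]]
post [array([ 562.5, -220. ,  238.5]), [0.8, 0.8]]
armend [array([ 466.6, -239.9,  209.8]), [0.7, 0.7]]
jar [452.  51.  85.] [451.  53.  85.] [451.  47.  85.]
flask [array([464.8, -51.3, 112.3]), [1.4, 2.0, 0.9]]
red (array([592.21128949, 111.08293869]), np.float64(0.11526630269115543), 20)
yellow (array([ 580.83060155, -103.84566741]), np.float64(0.13751858142647588), 16)
```

Estimates: red (592,112), yellow (581,-103), blue (574,278), holder centre about (505,290) with yaw about -10°. The bottle cap is at (567,1) and its spout tip at (583,-37,153). The tab position doesn't match the holder centre yet, so I'll look at the holder from above with the wrist camera.

```bash
python3 -m handwheel '[[[3,42,12,0,0,0,1],[3,42,12,0,0,0,1],[3,42,12,0,0,0,1],[3,42,12,0,0,0,1],[3,42,12,0,0,0,1],[0,0,0,0,0,0,1],[0,0,0,0,0,0,1]]]'
python3 - <<'E'
from h import *
c,s=shot('wrist','w1.png'); print(s['eef_pos'])
print(rim(c,'blue',95,s),rim(c,'red',85,s))
import pickle; pickle.dump((c,s),open('w1.pkl','wb'))
E
```

```text
time_s: 1.02
eef_pos: [539.9, 209.6, 298.7]
ee_rot: [-0.0, 0.707, 0.707, -0.001]
force: [-0.6, -1.0, 0.5]
grip_width: 1.004
grip_force: 0.0
[539.87168512 209.57788364 298.7297101 ]
(array([572.72847978, 276.52053144]), np.float64(0.3618186486100532), 16) (array([592.39363705, 111.30632914]), np.float64(0.21366052931067045), 15)
```

View pics/w1.png

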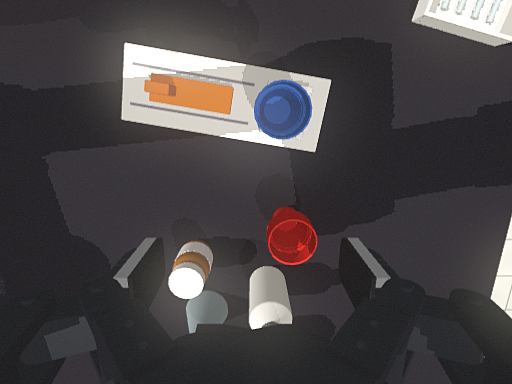

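The wrist view shows the whole holder, with plate corners at (126,43), (330,79), (317,152) and (122,119). The tab top is around (158,87) and the blue rim around (283,108). I'll convert these to positions.

```bash
python3 - <<'E'
from h import *
import pickle
c,s=pickle.load(open('w1.pkl','rb'))
g=cv2.cvtColor(c['image'],cv2.COLOR_RGB2HSV); w=cv2.inRange(g,(0,0,120),(180,70,255))
w[:, :100]=0; w[:,345:]=0; w[165:]=0
w|=mask(c,'orange')|mask(c,'blue')
w=cv2.morphologyEx(w,cv2.MORPH_CLOSE,np.ones((5,5))); k=max(cv2.findContours(w,0,1)[0],key=cv2.contourArea)
P=np.array([ray(c,u,v,10,s)[:2] for u,v in k[:,0]],np.float32)
print(cv2.minAreaRect(P))
C=np.array([ray(c,u,v,10,s)[:2] for u,v in [(126,43),(330,79),(317,152),(122,119)]]);print(C.round(1),C.mean(0))
h=cv2.inRange(g,(9,150,50),(20,255,255)); print('orange hull box', cv2.boundingRect(h))
for u,v in [(145,80),(146,91),(174,95),(158,87)]: print(ray(c,u,v,59,s).round(1))
cv2.imwrite('pics/w1z.png',cv2.resize(c['image'][60:125,130:245,::-1],None,fx=6,fy=6,interpolation=cv2.INTER_CUBIC))
E
```

```text
((501.49224853515625, 289.96136474609375), (100.75932312011719, 279.755859375), 80.45399475097656)
[[375.1 360.8]
 [645.9 316.5]
 [634.3 217.6]
 [358.2 264. ]] [503.38217604 289.71065516]
orange hull box (145, 74, 88, 194)
[412.3 311.1  59. ]
[412.2 298.6  59. ]
[445.7 294.   59. ]
[427.1 303.1  59. ]
```

View pics/w1z.png

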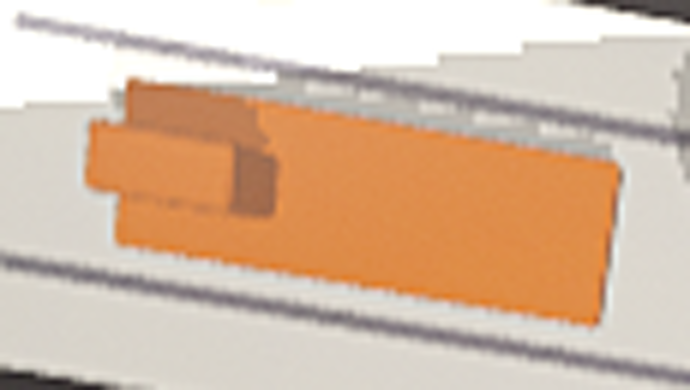

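The plate measures 100.8 × 279.8 mm as expected, with origin (501.5,290) and yaw -9.55°. That puts the pocket at (580.4,276.7), with blue at (573,277), about 7 mm off. The tab is 76 mm from the origin, so the jaw starts around 19 mm in. Now the red grasp.

```bash
python3 -m handwheel '[[[13,-24.5,-10,0,0,0,1],[13,-24.5,-10,0,0,0,1],[13,-24.5,-10,0,0,0,1],[13.4,-24.6,-10,0,0,0,1],[0,0,-40,0,0,0,1],[0,0,-40,0,0,0,1],[0,0,-40,0,0,0,1],[0,0,-30,0,0,0,1]]]' && python3 -m handwheel '[[[0,0,-28,0,0,0,1],[0,0,-20.5,0,0,0,1],[0,0,0,0,0,0,1]]]'
python3 - <<'E'
from h import *
c,s=shot('wrist'); print(s['eef_pos']); print(rim(c,'red',85,s))
c,s=shot('scene','s2.png')
E
```

```text
time_s: 2.08
eef_pos: [591.7, 110.6, 107.4]
ee_rot: [-0.001, 0.708, 0.707, -0.001]
force: [0.6, 0.1, 0.4]
grip_width: 0.998
grip_force: 0.0
time_s: 2.45
eef_pos: [591.4, 110.9, 59.4]
ee_rot: [-0.001, 0.708, 0.707, -0.001]
force: [0.8, 0.9, 1.1]
grip_width: 1.0
grip_force: 0.0
[591.44479185 110.87343235  59.40487834]
(array([592.55028586, 113.26805819]), np.float64(0.9957505633940962), 15)
```

```bash
python3 -m handwheel '[[[0,0,0,0,0,0,-1],[0,0,0,0,0,0,-1],[0,0,0,0,0,0,-1],[0,0,0,0,0,0,-1],[0,0,0,0,0,0,-1]]]' 25 && python3 -m handwheel '[[[0,0,15,0,0,0,-1],[0,0,30,0,0,0,-1],[0,0,40,0,0,0,-1],[0,0,45,0,0,0,-1],[0,0,0,0,0,0,-1]]]'
python3 - <<'E'
from h import *
c,s=shot('side','i2.png'); print(s['eef_pos'])
z=s['eef_pos'][2]-59.4+85
for n in ['side','scene']:
    c,s=shot(n); print(rim(c,'red',z),rim(c,'blue',95))
c,s=shot('wrist'); print(s['eef_pos'],rim(c,'red',z,s),rim(c,'blue',95,s))
E
```

```text
time_s: 3.18
eef_pos: [592.8, 111.8, 61.9]
ee_rot: [0.001, 0.707, 0.707, 0.0]
force: [-1.2, -0.8, 6.0]
grip_width: 0.735
grip_force: 27.7
time_s: 3.8
eef_pos: [593.8, 112.0, 195.3]
ee_rot: [0.003, 0.707, 0.707, 0.003]
force: [0.1, -0.9, -0.8]
grip_width: 0.737
grip_force: 28.1
[593.76531933 112.00048617 195.28328547]
(array([590.57395172, 101.75264274]), np.float64(1.7482853747420386), 10) (array([575.84147643, 276.32885619]), np.float64(0.7688271263813328), 9)
(array([595.28805784, 107.71209199]), np.float64(2.8357017139695624), 6) (array([573.16092157, 276.87892127]), np.float64(0.4407610059563627), 6)
[591.91296455 111.88536185 190.08147673] (array([591.64612501, 122.48180665]), np.float64(1.1890816374231254), 18) (array([580.86821043, 267.26813998]), np.float64(nan), 0)h.py:35: RuntimeWarning: Mean of empty slice.
  return ctr,np.abs(f.fun).mean(),len(Q)
  ret = ret.dtype.type(ret / rcount)
```

View pics/i2.png

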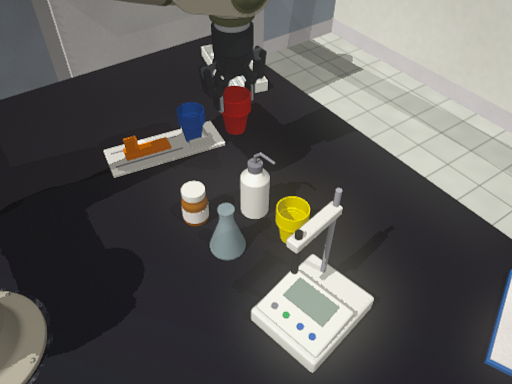

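Red is held upright between the fingers, with its rim at (237,93) in the side view and its foot about 35 mm above the blue rim. I'll carry it over blue.

```bash
python3 -m handwheel '[[[-3,27,0,0,0,0,-1],[-4,36,0,0,0,0,-1],[-5,44,0,0,0,0,-1],[-4,36,0,0,0,0,-1],[-3,22,0,0,0,0,-1],[0,0,0,0,0,0,-1],[0,0,0,0,0,0,-1]]]'
python3 - <<'E'
from h import *
s=sense(); print(s['eef_pos'],s['force'])
for n in ['side','scene']:
    c,s=shot(n,n+'3.png'); print(rim(c,'red',215),rim(c,'blue',95))
    # foot of red (z 130) vs rim of blue: left/right extents
    for col in ['red','blue']:
        m=mask(c,col); x,y,w,h=cv2.boundingRect(m); print(col,x,y,w,h,[ (int(r),*np.flatnonzero(m[r])[[0,-1]]) for r in (y+h-4,y+h//2,y+5)])
    p=s['eef_pos']; print(proj(c,[p[0],p[1],215]),proj(c,[p[0],p[1],180]),proj(c,[p[0],p[1],130]))
E
```

```text
time_s: 4.88
eef_pos: [573.6, 275.9, 190.5]
ee_rot: [0.0, 0.707, 0.707, -0.0]
force: [0.3, -1.9, -0.9]
grip_width: 0.739
grip_force: 28.0
[573.63942354 275.85131589 190.47325001] [ 0.27743027 -1.90703264 -0.89099672]
(array([574.66914562, 273.44186627]), np.float64(2.1271588523625775), 10) (array([575.4713736 , 275.28569615]), np.float64(0.3118098152971722), 8)
red 173 57 28 46 [(99, np.int64(181), np.int64(196)), (80, np.int64(176), np.int64(200)), (62, np.int64(174), np.int64(199))]
blue 177 103 28 38 [(137, np.int64(186), np.int64(195)), (122, np.int64(179), np.int64(203)), (108, np.int64(178), np.int64(203))]
(np.float64(184.21999582867582), np.float64(64.15895383551671)) (np.float64(185.77580032015015), np.float64(78.38024560047823)) (np.float64(187.87020836479937), np.float64(97.5248026711504))
(array([572.86815357, 274.80503915]), np.float64(1.2357749905983602), 7) (array([573.31918606, 277.35583446]), np.float64(0.37733598066932256), 9)
red 378 107 33 45 [(148, np.int64(381), np.int64(395)), (129, np.int64(380), np.int64(406)), (112, np.int64(385), np.int64(408))]
blue 367 146 31 38 [(180, np.int64(372), np.int64(380)), (165, np.int64(368), np.int64(394)), (151, np.int64(371), np.int64(384))]
(np.float64(399.2028905843787), np.float64(116.88724740084008)) (np.float64(393.9269967858629), np.float64(129.20849564046455)) (np.float64(387.0079593452007), np.float64(145.36711845232617))
```

Red's foot lines up with the TCP axis in both views and is within about 1.5 mm of the blue centre. Lowering.

```bash
python3 -m handwheel '[[[-0.3,1.3,-15,0,0,0,-1],[0,0,-20,0,0,0,-1],[0,0,-15,0,0,0,-1],[0,0,-12,0,0,0,-1],[0,0,-8,0,0,0,-1],[0,0,-6,0,0,0,-1],[0,0,0,0,0,0,-1]]]'
python3 -m handwheel '[[[0,0,-2,0,0,0,-1],[0,0,-2,0,0,0,-1],[0,0,-2,0,0,0,-1],[0,0,0,0,0,0,-1]]]'
```

```text
time_s: 5.85
eef_pos: [573.1, 278.2, 114.6]
ee_rot: [-0.0, 0.707, 0.707, -0.0]
force: [0.2, 0.0, -0.1]
grip_width: 0.742
grip_force: 28.0
time_s: 6.35
eef_pos: [573.1, 278.1, 108.6]
ee_rot: [-0.0, 0.707, 0.707, -0.0]
force: [-0.1, 0.3, -0.4]
grip_width: 0.738
grip_force: 28.0
```

```bash
python3 -m handwheel '[[[0,0,-1,0,0,0,-1],[0,0,-1,0,0,0,-1],[0,0,-1,0,0,0,-1],[0,0,0,0,0,0,-1]]]'
python3 -m handwheel '[[[0,0,-1,0,0,0,-1],[0,0,-1,0,0,0,-1],[0,0,0,0,0,0,-1]]]'
```

```text
time_s: 6.85
eef_pos: [573.5, 278.2, 106.9]
ee_rot: [0.0, 0.707, 0.707, 0.001]
force: [-1.2, -0.6, 6.7]
grip_width: 0.733
grip_force: 28.9
time_s: 7.22
eef_pos: [573.6, 278.4, 106.8]
ee_rot: [0.001, 0.707, 0.707, 0.001]
force: [-5.6, -3.6, 19.5]
grip_width: 0.738
grip_force: 30.4
```

```bash
python3 -m handwheel '[[[0,0,1.5,0,0,0,-1],[0,0,0,0,0,0,0.7],[0,0,0,0,0,0,1],[0,0,0,0,0,0,1],[0,0,0,0,0,0,1]]]'
python3 - <<'E'
from h import *
for n in ['side','scene']:
    c,s=shot(n); print(rim(c,'red',130))
    cv2.imwrite(f'pics/{n}4.png',cv2.resize(c['image'][40:160,120:240,::-1] if n=='side' else c['image'][90:210,320:440,::-1],None,fx=4,fy=4))
E
cd pics; python3 -c "
import cv2,numpy as np; cv2.imwrite('m4.png',cv2.resize(np.hstack([cv2.imread('side4.png'),cv2.imread('scene4.png')]),(800,400)))"
```

```text
time_s: 7.85
eef_pos: [573.1, 278.2, 105.1]
ee_rot: [-0.0, 0.707, 0.707, -0.0]
force: [0.3, 0.1, -0.1]
grip_width: 0.999
grip_force: 0.0
(array([574.3540324 , 277.03941775]), np.float64(0.30619020886256987), 8)
(array([571.49488526, 278.90842332]), np.float64(0.38022023395828036), 7)
```

View pics/m4.png

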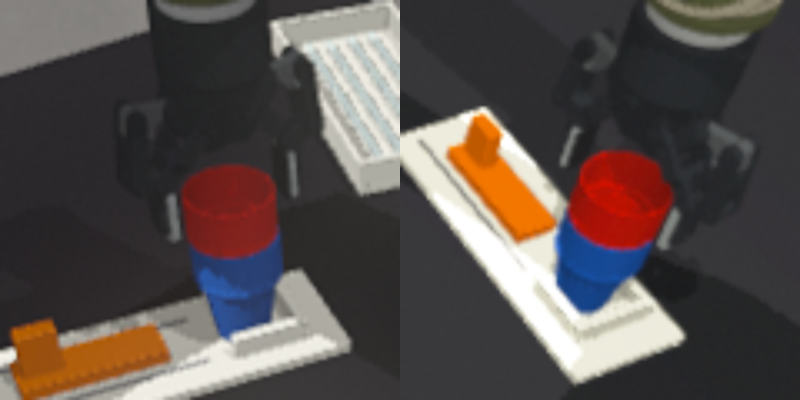

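Red is nested in blue: the collars are stacked and straight in both views, with the shoulder on the rim. Now up and over to yellow, turning the wrist 45° so the camera clears the spout.

```bash
python3 -m handwheel '[[[0,0,25,0,0,0,1],[0,0,45,0,0,0,1],[0,0,45,0,0,0,1],[0.7,-30,40,0,0,0,1],[1,-48,0,0,0,-9,1],[1,-50,0,0,0,-9,1],[1,-50,0,0,0,-9,1],[1,-50,0,0,0,-9,1]]]' && python3 -m handwheel '[[[1,-50,0,0,0,-9,1],[1,-50,0,0,0,0,1],[1,-40,0,0,0,0,1],[0,-13.7,0,0,0,0,1],[0,0,0,0,0,0,1]]]'
python3 - <<'E'
from h import *
c,s=shot('wrist','w5.png'); print(s['eef_pos'],s['joints'][5],rim(c,'yellow',85,s))
m=mask(c,'yellow'); print(cv2.boundingRect(m))
E
```

```text
time_s: 8.95
eef_pos: [577.6, 48.6, 260.4]
ee_rot: [0.0, 0.892, 0.452, 0.0]
force: [1.4, 0.7, -0.1]
grip_width: 0.996
grip_force: 0.0
time_s: 9.57
eef_pos: [580.8, -103.5, 260.2]
ee_rot: [-0.0, 0.924, 0.382, -0.0]
force: [-0.8, 0.1, 0.7]
grip_width: 1.002
grip_force: 0.0
[ 580.78018644 -103.53603232  260.20155564] 0.4111791949956395 (array([ 581.00152154, -104.01258993]), np.float64(0.12337455433712104), 17)
(222, 141, 61, 63)
```

View pics/w5.png

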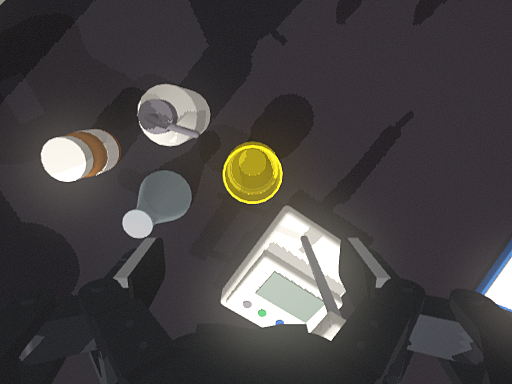

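The yellow rim at (252,172) gives (581,-104), which agrees with before. The spout tip (197,135), flask and meter all stay clear of the finger line. Descending.

```bash
python3 -m handwheel '[[[0.2,-0.4,-40,0,0,0,1],[0,0,-40,0,0,0,1],[0,0,-40,0,0,0,1],[0,0,-35,0,0,0,1],[0,0,-25,0,0,0,1],[0,0,-20,0,0,0,1],[0,0,0,0,0,0,1]]]' && python3 -m handwheel '[[[0,0,0,0,0,0,-1],[0,0,0,0,0,0,-1],[0,0,0,0,0,0,-1],[0,0,0,0,0,0,-1],[0,0,0,0,0,0,-1]]]' 25
```

```text
time_s: 10.5
eef_pos: [580.5, -102.2, 59.3]
ee_rot: [-0.001, 0.924, 0.383, -0.001]
force: [0.8, -0.0, -0.2]
grip_width: 1.0
grip_force: 0.0
time_s: 11.12
eef_pos: [581.7, -103.8, 61.8]
ee_rot: [0.001, 0.924, 0.383, 0.001]
force: [-0.8, 0.7, 6.2]
grip_width: 0.756
grip_force: 27.9
```

```bash
python3 -m handwheel '[[[0,0,15,0,0,0,-1],[0,0,30,0,0,0,-1],[0,0,45,0,0,0,-1],[0,0,45,0,0,0,-1],[0,0,40,0,0,0,-1],[0,0,20,0,0,0,-1],[0,0,0,0,0,0,-1],[0,0,0,0,0,0,-1]]]' && python3 -m handwheel '[[[-0.5,25,0,0,0,0,-1],[-1,42,0,0,0,0,-1],[-1,50,0,0,0,0,-1],[-1,50,0,0,0,0,-1],[-1,50,0,0,0,0,-1],[-1,50,0,0,0,0,-1],[-1,45,0,0,0,0,-1],[-1,40,0,0,0,0,-1]]]' && python3 -m handwheel '[[[-0.5,29.5,0,0,0,0,-1],[0,0,0,0,0,0,-1],[0,0,0,0,0,0,-1]]]'
python3 - <<'E'
from h import *
s=sense(); p=s['eef_pos']; f=p[2]-61; print(p,s['joints'].round(2))
for n in ['side','scene']:
    c,s=shot(n,n+'6.png'); print(rim(c,'red',130),rim(c,'yellow',f+85))
    m=mask(c,'yellow'); x,y,w,h=cv2.boundingRect(m); r=y+h-5; print(r,np.flatnonzero(m[r])[[0,-1]].mean(),proj(c,[p[0],p[1],f]))
E
```

```text
time_s: 12.12
eef_pos: [580.6, -103.8, 254.4]
ee_rot: [-0.001, 0.924, 0.383, -0.001]
force: [-0.5, 0.4, -1.3]
grip_width: 0.755
grip_force: 28.1
time_s: 13.12
eef_pos: [572.9, 249.7, 253.9]
ee_rot: [-0.0, 0.924, 0.383, -0.001]
force: [-0.0, 0.6, -1.3]
grip_width: 0.757
grip_force: 28.1
time_s: 13.5
eef_pos: [572.9, 276.9, 254.5]
ee_rot: [0.0, 0.924, 0.383, -0.001]
force: [0.3, -0.2, -0.7]
grip_width: 0.758
grip_force: 28.1
[572.93729449 276.88022106 254.47531853] [ 0.27  0.56  1.09 -0.    1.49  1.05]
(array([575.80106466, 278.20527422]), np.float64(0.6526320201290132), 8) (array([571.64607063, 274.10979268]), np.float64(0.40471603439832754), 10)
73 185.0 (np.float64(184.67948817917193), np.float64(72.88237991281636))
(array([572.43822198, 279.44669056]), np.float64(0.43109739562757854), 8) (array([570.65096622, 275.74979036]), np.float64(1.5644499427656038), 7)
126 396.5 (np.float64(396.0163247069873), np.float64(124.17870278536827))
```

```bash
python3 -m handwheel '[[[0.2,1.3,-15,0,0,0,-1],[0,0,-25,0,0,0,-1],[0,0,-20,0,0,0,-1],[0,0,-14,0,0,0,-1],[0,0,-10,0,0,0,-1],[0,0,-10,0,0,0,-1],[0,0,-8,0,0,0,-1],[0,0,-4,0,0,0,-1]]]' && python3 -m handwheel '[[[0,0,-2,0,0,0,-1],[0,0,-1,0,0,0,-1],[0,0,-1,0,0,0,-1],[0,0,0,0,0,0,-1]]]'
```

```text
time_s: 14.6
eef_pos: [573.2, 278.9, 148.9]
ee_rot: [-0.0, 0.924, 0.383, -0.0]
force: [0.0, 0.1, -0.5]
grip_width: 0.755
grip_force: 28.1
time_s: 15.1
eef_pos: [573.2, 278.9, 145.3]
ee_rot: [0.0, 0.924, 0.383, 0.0]
force: [0.1, 0.2, -1.0]
grip_width: 0.759
grip_force: 28.1
```

```bash
python3 -m handwheel '[[[0,0,-1,0,0,0,-1],[0,0,-1,0,0,0,-1],[0,0,-1,0,0,0,-1],[0,0,0,0,0,0,-1]]]'
python3 -m handwheel '[[[0,0,-1,0,0,0,-1],[0,0,-1,0,0,0,-1],[0,0,0,0,0,0,-1]]]'
```

```text
time_s: 15.6
eef_pos: [573.2, 278.9, 142.2]
ee_rot: [-0.0, 0.924, 0.383, -0.0]
force: [-0.5, 0.1, -0.9]
grip_width: 0.76
grip_force: 28.1
time_s: 15.98
eef_pos: [573.5, 279.2, 141.7]
ee_rot: [-0.0, 0.924, 0.383, 0.001]
force: [-2.4, 0.3, 7.7]
grip_width: 0.762
grip_force: 28.7
```

```bash
python3 -m handwheel '[[[0,0,-1,0,0,0,-1],[0,0,0,0,0,0,-1],[0,0,1.5,0,0,0,-1],[0,0,0,0,0,0,0.7],[0,0,0,0,0,0,1],[0,0,0,0,0,0,1],[0,0,0,0,0,0,1]]]' && python3 -m handwheel '[[[0,0,25,0,0,0,1],[0,0,45,0,0,0,1],[0,0,45,0,0,0,1],[-10,0,20,0,0,0,1],[0,0,0,0,0,0,1]]]'
python3 - <<'E'
from h import *
print(sense()['eef_pos'])
for n in ['side','scene']:
    c,s=shot(n); print(rim(c,'yellow',165))
    for col in ['yellow','red','blue']: print(col,cv2.boundingRect(mask(c,col)))
    cv2.imwrite(f'pics/{n}7.png',cv2.resize(c['image'][40:160,120:240,::-1] if n=='side' else c['image'][90:210,320:440,::-1],(400,400)))
cv2.imwrite('pics/m7.png',np.hstack([cv2.imread('pics/side7.png'),cv2.imread('pics/scene7.png')]))
E
```

```text
time_s: 16.85
eef_pos: [573.2, 278.8, 140.6]
ee_rot: [-0.0, 0.924, 0.383, -0.0]
force: [-0.4, 0.6, 0.3]
grip_width: 1.0
grip_force: 0.0
time_s: 17.48
eef_pos: [562.8, 279.1, 276.5]
ee_rot: [0.0, 0.924, 0.383, 0.001]
force: [0.3, 0.2, -0.4]
grip_width: 1.001
grip_force: 0.0
[562.79636004 279.12293053 276.47338852]
(array([575.64802328, 279.77339399]), np.float64(0.5536567585472104), 9)
yellow (172, 76, 30, 29)
red (175, 97, 28, 20)
blue (178, 111, 27, 30)
(array([570.91701806, 281.03104196]), np.float64(0.3168477797858106), 10)
yellow (374, 123, 34, 31)
red (370, 143, 32, 22)
blue (367, 156, 29, 27)
```

View pics/m7.png

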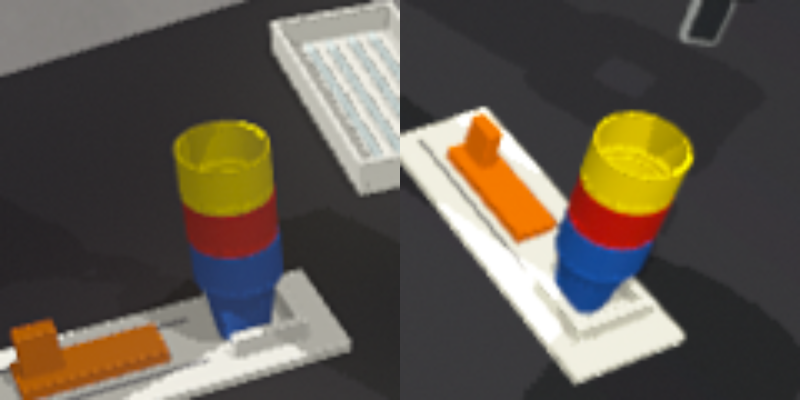

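The stack is straight, with all three collars touching in both views. Now the jaw: move over the tab at (426.5,302.6) and turn +125.5° so the fingers close across the holder with the camera facing away from the stack.

```bash
python3 -m handwheel '[[[-11.4,2,0,0,0,10.45,1],[-11.4,2,0,0,0,10.45,1],[-11.4,2,0,0,0,10.45,1],[-11.4,2,0,0,0,10.45,1],[-11.4,2,0,0,0,10.45,1],[-11.4,2,0,0,0,10.45,1]]]' && python3 -m handwheel '[[[-11.4,2,0,0,0,10.45,1],[-11.4,2,0,0,0,10.45,1],[-11.4,2,-30,0,0,10.45,1],[-11.4,2,-30,0,0,10.45,1],[-11.4,2,-30,0,0,10.45,1],[-11,1.5,-10,0,0,10.45,1],[0,0,0,0,0,0,1],[0,0,0,0,0,0,1]]]'
python3 - <<'E'
from h import *
c,s=shot('wrist','w8.png'); print(s['eef_pos'],s['joints'].round(2)); q=s['ee_rot']; print(R.from_quat([q[1],q[2],q[3],q[0]]).as_matrix().round(3))
print(proj(c,[426.5,302.6,59],s), cv2.boundingRect(mask(c,'orange')))
E
```

```text
time_s: 18.32
eef_pos: [494.1, 290.7, 273.7]
ee_rot: [-0.001, 0.588, 0.809, -0.001]
force: [0.7, 0.5, 0.1]
grip_width: 1.002
grip_force: 0.0
time_s: 19.32
eef_pos: [427.2, 302.3, 175.7]
ee_rot: [0.0, 0.085, 0.996, -0.0]
force: [-0.0, -0.3, 1.0]
grip_width: 0.999
grip_force: 0.0
[427.19867576 302.31346688 175.70583304] [ 0.39  0.37  1.59 -0.    1.18 -1.01]
[[-0.985  0.17   0.   ]
 [ 0.17   0.985 -0.   ]
 [-0.    -0.    -1.   ]]
(np.float64(251.2532328755563), np.float64(188.07210370340852)) (234, 156, 35, 100)
```

View pics/w8.png

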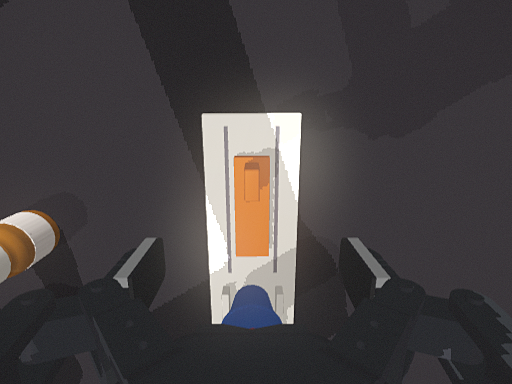

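The tab top is centred at (252,184) in the image, within about 3 mm of the prediction, and the fingers straddle it squarely. Descend and grip.

```bash
python3 -m handwheel '[[[-2,0.3,-40,0,0,0,1],[0,0,-40,0,0,0,1],[0,0,-30,0,0,0,1],[0,0,-20,0,0,0,1],[0,0,-8,0,0,0,1],[0,0,0,0,0,0,1]]]' && python3 -m handwheel '[[[0,0,0,0,0,0,-1],[0,0,0,0,0,0,-1],[0,0,0,0,0,0,-1],[0,0,0,0,0,0,-1],[0,0,0,0,0,0,-1],[0,0,0,0,0,0,-1],[0,0,0,0,0,0,-1]]]' 25
```

```text
time_s: 20.12
eef_pos: [425.1, 302.7, 38.0]
ee_rot: [0.0, 0.084, 0.996, 0.0]
force: [0.7, 0.0, 0.4]
grip_width: 1.003
grip_force: 0.0
time_s: 21.0
eef_pos: [424.9, 302.7, 38.0]
ee_rot: [0.0, 0.084, 0.996, 0.0]
force: [-1.8, -1.1, 6.1]
grip_width: 0.159
grip_force: 28.2
```

```bash
python3 -m handwheel '[[[2,-0.33,0,0,0,0,-1],[4.93,-0.83,0,0,0,0,-1],[4.93,-0.83,0,0,0,0,-1],[4.93,-0.83,0,0,0,0,-1],[4.93,-0.83,0,0,0,0,-1],[4.93,-0.83,0,0,0,0,-1],[2.96,-0.5,0,0,0,0,-1],[0,0,0,0,0,0,-1]]]'
python3 - <<'E'
from h import *
for n in ['side','scene']:
    c,s=shot(n); print(rim(c,'yellow',165))
E
```

```text
time_s: 22.0
eef_pos: [454.9, 297.7, 38.0]
ee_rot: [0.0, 0.084, 0.996, 0.0]
force: [0.0, -0.7, 4.6]
grip_width: 0.159
grip_force: 28.2
(array([574.88559905, 280.2044942 ]), np.float64(0.152953741111733), 8)
(array([570.86450442, 281.12888096]), np.float64(0.1643720551080463), 9)
```

```bash
python3 -m handwheel '[[[1.5,-0.25,0,0,0,0,-1],[1.5,-0.25,0,0,0,0,-1],[1.5,-0.25,0,0,0,0,-1],[1,-0.17,0,0,0,0,-1],[1,-0.17,0,0,0,0,-1],[1,-0.17,0,0,0,0,-1],[1,-0.17,0,0,0,0,-1],[0,0,0,0,0,0,-1]]]'
python3 - <<'E'
from h import *
for n in ['side','scene']:
    c,s=shot(n); print(rim(c,'yellow',165))
E
python3 -m handwheel '[[[1,-0.17,0,0,0,0,-1],[1,-0.17,0,0,0,0,-1],[1,-0.17,0,0,0,0,-1],[0,0,0,0,0,0,-1]]]'
```

```text
time_s: 23.1
eef_pos: [462.8, 296.4, 38.0]
ee_rot: [-0.0, 0.084, 0.996, 0.0]
force: [-1.9, -0.1, 6.5]
grip_width: 0.16
grip_force: 28.5
(array([574.97015402, 279.97623551]), np.float64(0.3154886472406287), 9)
(array([570.78420829, 281.16541979]), np.float64(0.20332633598983327), 9)
time_s: 23.7
eef_pos: [465.7, 295.9, 38.0]
ee_rot: [-0.0, 0.084, 0.996, 0.0]
force: [-3.0, -0.8, 6.9]
grip_width: 0.16
grip_force: 28.6
```

```bash
python3 -m handwheel '[[[1,-0.17,0,0,0,0,-1],[1,-0.17,0,0,0,0,-1],[1,-0.17,0,0,0,0,-1],[0,0,0,0,0,0,-1]]]';python3 -m handwheel '[[[1,-0.17,0,0,0,0,-1],[1,-0.17,0,0,0,0,-1],[0,0,0,0,0,0,-1]]]'
python3 - <<'E'
from h import *
for n in ['side','scene']:
    c,s=shot(n); print(rim(c,'yellow',165))
E
```

```text
time_s: 24.2
eef_pos: [467.7, 295.5, 38.0]
ee_rot: [-0.001, 0.084, 0.996, -0.0]
force: [-8.0, 1.0, 9.9]
grip_width: 0.155
grip_force: 29.1
time_s: 24.58
eef_pos: [467.8, 295.5, 37.9]
ee_rot: [-0.003, 0.083, 0.997, -0.0]
force: [-17.4, 1.9, 16.3]
grip_width: 0.162
grip_force: 30.1
(array([577.81039821, 279.20400846]), np.float64(0.2777019267211749), 9)
(array([573.58814431, 280.43643512]), np.float64(0.2190118212099471), 9)
```

The jaw reached its stop at x = 467.7, where 467 was predicted. Ease off, let go and withdraw upward.

```bash
python3 -m handwheel '[[[-1.5,0.25,0,0,0,0,-1],[0,0,0,0,0,0,-0.3],[0,0,0,0,0,0,0.3],[0,0,0,0,0,0,0.3],[0,0,0,0,0,0,0.3],[-1,0,20,0,0,0,0.3],[-5,0,45,0,0,0,0.3],[-10,0,45,0,0,0,0.3]]]' && python3 -m handwheel '[[[-10,0,45,0,0,0,0.3],[0,0,45,0,0,0,0.3],[0,0,0,0,0,0,0.3],[0,0,0,0,0,0,0.3]]]'
python3 - <<'E'
from h import *
print(sense()['eef_pos'])
for n in ['side','scene']:
    c,s=shot(n); print(rim(c,'yellow',165))
    cv2.imwrite(f'pics/{n}9.png',cv2.resize(c['image'],(400,300))[:,:,::-1])
    k=cv2.resize(c['image'][60:180,90:250] if n=='side' else c['image'][90:210,300:460],(400,300))[:,:,::-1]; cv2.imwrite(f'pics/{n}9z.png',k)
r=cv2.imread
cv2.imwrite('pics/m9.png',np.vstack([np.hstack([r(f'pics/{n}9{z}.png') for n in ['side','scene']]) for z in ['','z']]))
E
```

```text
time_s: 25.68
eef_pos: [453.3, 295.0, 148.9]
ee_rot: [-0.0, 0.084, 0.996, -0.0]
force: [1.0, 0.0, -0.1]
grip_width: 0.651
grip_force: 0.0
time_s: 26.18
eef_pos: [443.1, 295.0, 236.9]
ee_rot: [-0.001, 0.084, 0.996, -0.0]
force: [-1.1, -0.4, -0.6]
grip_width: 0.651
grip_force: 0.0
[443.13069825 294.99805775 236.87715466]
(array([577.81039821, 279.20400845]), np.float64(0.27770192673042576), 9)
(array([573.58814431, 280.43643512]), np.float64(0.21901182124944935), 9)
```

View pics/m9.png

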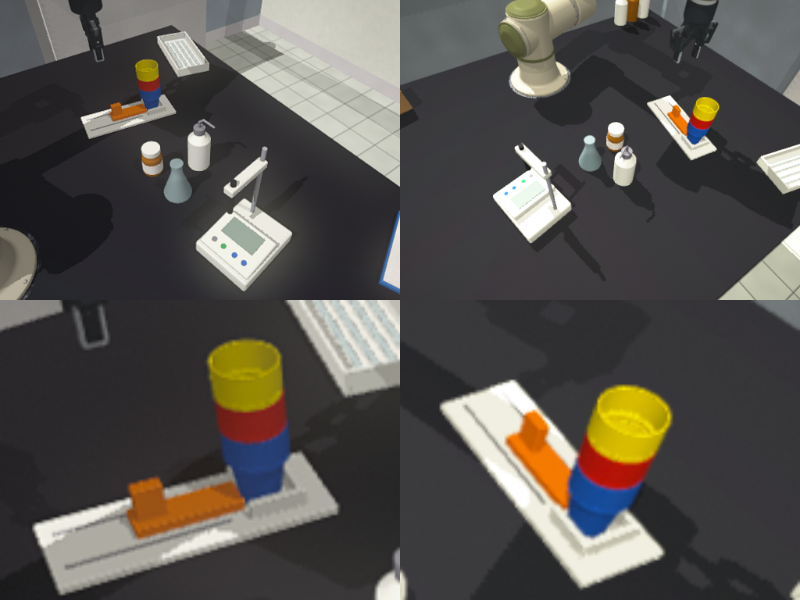

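The stack is upright with the jaw against blue. The flask, bottle and jar haven't moved, and the arm is clear of everything.

```bash
python3 -c "
from rig import *
print(finish_job())"
```

```text
the job is handed in; nothing more can be done
None
```

I handed the job in: red is nested in blue and yellow in red, both set down gently, with the jaw pushed to its stop and released and nothing else moved or bumped; `finish_job()` returned no verdict.

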